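# Drive a gauge stop's dowel home with the bench spring punch

### The arm

A 7-joint arm with a two-finger parallel gripper is mounted at the origin on a cart in front of the work surface, level with it; the furniture and walls round the work are solid. World frame = base frame: x ahead of the robot, y to its left, z up, the work surface at z = 0. Lengths are in mm, angles in rad, forces in N, time in s.
With the tool pointing down it reaches from about 400 to 875 mm from the base axis. Payload 4.4 kg.
Tool frame: the origin (TCP) lies on the centre line of the jaws, within the pads' length; the fingertips stand 22 mm ahead of it and the grasp point (between the pads) lies 3 mm ahead of it; z points along the fingers, y is the direction in which the jaws open and shut (so a half turn about z gives the same grasp; the last joint's range is limited). The gripper opens to 85 mm and grips with 20 to 120 N. Pads are 22 mm wide; open, the fingers measure 114 mm over their backs; the gripper's body (76 mm by 85 mm) begins 54 mm behind the grasp point. The pads swing forward as they close: fully open they stand 13 mm farther back than shut.
Start: joints at [-1.183, 0.628, 0.038, 1.517, -0.027, 0.996, -0.02], TCP at [284.93, 584.237, 253.313] pointing down, gripper open.
Joint ranges: [-3.06, 3.06], [-0.37, 2.12], [-1.25, 1.32], [0.18, 2.47], [-1.1, 4.24], [0.23, 1.98], [-2.94, 2.94]. Speed limits (rad/s): [2.57, 2.57, 3.14, 3.14, 3.14, 3.14, 3.14].

### API

Orientations are given as [roll, pitch, yaw] about the fixed x, y, z axes, in that order (R = Rz(yaw) Ry(pitch) Rx(roll)).
In Python, from cell import ctrl gives the robot as it stands. The module is installed in compiled form; this text tells all that it offers.
- The arm moves only by the tool step_arm, never from a script. Its argument "commands" is a list of rows, each a list of 7 numbers: the shift along the tool's x, y, z in mm, then the turn, a rotation vector about the tool's x, y, z in degrees, then the closure in counts, from 0 (fully open) to 255 (shut). A call has 1 to 8 rows; each row is the pose to reach, as a shift and turn from the pose commanded when the call began, along the tool's axes at that moment; what a row does not reach only later rows make up. A row lasts 1/10 s, in which the tool goes at most 50 mm and 8.59 degrees, less where a joint would pass 70% of its speed; a pose out of reach is approached as far as the arm can. A call with a gripper value outside its range is refused whole. The fingers move at their own pace and stop on an object; the grip force is fixed at half the most. Time passes only in rows, so rows that repeat a pose let the fingers close. It gives the time, the measured TCP pose, the force and the opening at its end, in the units of the state.
- ctrl.read_state(): the state, without advancing time (a new reading comes with each control period).
- ctrl.get_image(name): name is "side" or "top" or "wrist"; returns the picture (420x560x3 uint8, red, green, blue); there is no depth.
- ctrl.camera_info(name): a dict with "vertical_fov" (degrees; the focal length in pixels is half the picture's height over the tangent of half this angle, whatever the lens; pixels are square), "cx", "cy" (the principal point, pixels), "rvec" (rotation vector, rad) and "tvec" (3), from world to camera coordinates, as OpenCV has them. Camera axes: x right, y down, z forward; pixel columns grow to the right and rows downward; lengths in mm; the calibration is good to about 2 mm. The wrist camera is an equidistant fisheye: a pixel r from the principal point sees the ray r / f radians off the axis. A picture is of the moment at which its call begins: read the wrist's pose just before it. camera_info takes no time and is no camera call; for the wrist camera it gives the pose at the moment of the call.
- ctrl.finish_job(): hands the job in, once; it reports no verdict.
Trained networks look in the newest picture that a camera, given by its name, has taken for a name from the list of things; names that differ only in an ending like _2 or _b are one class to them, and where a whole thing is asked for, a point or a joint stands for the part that bears it (a point fixed in the world has none). Each returns a list of dicts, best first, with "p" (0 to 1); they miss things now and then, are a little off and sometimes report something else, mostly with a low value. They report only what shows in the picture. A call takes as long as a camera call. They do not tell look-alikes from the thing itself.
- ctrl.spot_in(thing, camera): "point" ([row, column] as shares, 0 to 1, of the picture: columns of its width, rows of its height, amid what is visible of it).
The state is a dict: "clock": time; "qpos": joint angles; "qd": joint speeds; "tau": joint torques, N m; "eef_pos": TCP position; "tool_rot": TCP orientation; "force": force on the tool from outside, world axes, zero at the start; "torque": the same for the moment, N m; "width": finger opening in mm.
Only numpy, scipy, OpenCV 4.12 (cv2) and the standard library are available. Lean on these libraries where they do the work, as an engineer would, in place of code of your own. Each camera call takes 0.05 s, during which the arm holds its last target. There are 200 camera calls.

### The job

Drive the dowel of the gauge stop home with the bench spring punch. Draw the punch's black knob back until its sear catches, without straining on the end buffer, and let go of it; then set the stop block down in the nest, dowel towards the striker and its other end fully home against the anvil, without forcing it, and press the red trigger, so that the blow drives the dowel flush. Leave the block sitting in the nest and do not disturb the oil bottle, the card pack or the brass weight.

Things in the scene. Friction and masses are not known exactly. Their poses are not given: they have to be found in the camera images.
- punch: Fixed green bench spring punch, base 290 x 100 x 12 mm. Origin under the middle of the base; +x is the firing direction (from the red trigger's end to the anvil), z up. Housing: x = -132 to 12 mm, 52 mm wide, top at z = 62 mm. Anvil: a green upright at the +x end, face at x = 110 mm, 64 mm wide, top at z = 64 mm.
- anvil_foot (a point): Middle of the foot of the anvil face (x = 110, y = 0, z = 14 mm in the punch's frame), axes as the punch's. It ends the nest: a flat steel floor at z = 14 mm, between two dark cheeks 43 mm apart, each 8 mm thick with rounded top at z = 28 mm, from x = 44 to 110 mm.
- nose_tip (a point): Flat tip of the steel striker nose, a 13 mm round bar along the punch's x axis at z = 34 mm, coming out of the housing's front. At rest it ends at x = 62 mm, 48 mm from the anvil, so the 50 mm stop block goes into the nest only while the striker is drawn.
- knob_top (a point): Centre of the top of the black upright cocking knob, 24 mm in diameter and 30 mm tall, its underside 4 mm above the housing; at rest at x = -20, y = 0, z = 96 mm in the punch's frame. It travels with the striker.
- striker: The sliding striker with its nose and its black cocking knob, one piece; its frame is the punch's frame, moved back by joint draw.
- draw (a joint): How far striker and knob are drawn back (to the punch's -x), m; 0 = forward. Spring: 5 N plus 0.18 N per mm, friction about 1 N. The sear catches after 30 to 52 mm, as a hidden power collar is set: over the last 20 mm the trigger dips 4 mm (drag 1 to 2 N), then pops up as it catches, and 2 mm later the collar meets the rubber buffer. Once caught the striker stays back when let go.
- buffer (a joint): Crush of the rubber end buffer, m; 0 = free, 3.5 N per mm. Its round black tail sticks out of the rear end of the housing. More than 3 mm strains it.
- trigger_top (a point): Centre of the top of the red round trigger button, 22 mm in diameter, on top of the housing's rear end, at x = -112, y = 0, z = 78 mm in the punch's frame when up. Pressed down 4 to 5 mm (about 4 to 7 N) it trips the sear; it bottoms at 9 mm.
- stop_block: Loose dark grey gauge stop block, 50 x 40 x 40 mm (x, y, z), 0.2 kg, standing on the table; origin at the centre of its underside. A steel dowel stands out of its -x end, 20 mm above the underside. Grasp it across its 40 mm (y) sides, near the top.
- stop_heel (a point): Foot of the block's plain end (x = 25 mm, y = 0, z = 0 in the block's frame), the end that belongs against the anvil; axes as the block's.
- dowel (a joint): How far the 8 mm dowel has been driven into the block, m; 0 = 5 mm proud, 0.005 = flush. It is a press fit, 20 N.
- oil_bottle: Small oil bottle with red spout collar, 45 x 45 x 138 mm, loose bystander; origin at the centre of its underside.
- card_pack: Banded pack of trimmed white cards, 56 x 86 x 33 mm, loose bystander; origin at the centre of its underside.
- weight: Brass check weight, 29 x 29 x 46 mm, loose bystander; origin at the centre of its underside.
Not all that is in view belongs to the job. What is shaped like the stop_block but purple is not meant.

How it is judged (in metres and radians):
On the way, in this order (a step that is already met when the one before it is completed fails the run):
1. the striker is drawn back and held by the sear, the robot off the knob (value of joint draw above 0.025 m and contact force between the fingers and striker below 0.2 N), for 0.3 s.
2. the stop block sits in the nest with its plain end against the anvil, the dowel still proud and the striker still caught (x of stop_heel in the frame of anvil_foot above -0.002 m and y of stop_heel in the frame of anvil_foot between -0.003 and 0.003 m and z of stop_heel in the frame of anvil_foot below 0.002 m and angle between the x axis of stop_block and the x axis of punch, either way round below 0.08 rad and angle between stop_block's own z axis and vertical below 0.06 rad and value of joint dowel below 0.0015 m and value of joint draw above 0.025 m), for 0.3 s.
3. the trigger is tripped and the blow has driven the dowel flush (value of joint dowel above 0.004 m and value of joint draw below 0.006 m), for 0.2 s.
At the end, for the whole second after the job is handed in: The dowel is driven in to within 1 mm of flush, the striker is forward, and the block stands at rest on the floor of the nest, its plain end within 3 mm of the anvil (all of step 3 and x of stop_heel in the frame of anvil_foot above -0.003 m and y of stop_heel in the frame of anvil_foot between -0.003 and 0.003 m and z of stop_heel in the frame of anvil_foot below 0.002 m and angle between stop_block's own z axis and vertical below 0.06 rad and linear speed of stop_block below 0.02 m/s); the robot touches nothing.
It fails at once if the end buffer is strained: crushed by more than 3 mm (value of joint buffer above 0.003 m).
It fails at once if the held stop block is forced against the punch with more than 45 N (contact force between the fingers and stop_block above 1 N and contact force between stop_block and punch above 45 N).
It fails at once if the oil bottle, the card pack or the weight is moved by more than 15 mm (distance of any of oil_bottle, card_pack, weight from where it was at the start of the episode above 0.015 m).
It also fails if it takes over 66 s, if anything falls off the work surface, if the arm or the gripper's body presses on something with over 40 N, if the wrist force passes 120 N, or if a joint passes its speed limit or range.

## Working session

There is one attempt and no reset: what is moved stays moved. The work goes in short steps, Python scripts to look and compute and a tool call to move; the robot and the scene stay as the last step left them, time stands still between calls to the robot, and variables do not carry over. Pictures are saved under pics/ and viewed, about 8 in all and at most 12, crops included, and the job is handed in when it is done.

Besides the shell and the picture viewer there is one more tool, called after "Request:" as name(argument=value, ...) on one line, values as JSON. step_arm: Moves the arm, as the interface text tells. Its arguments: {"type":"object","properties":{"commands":{"type":"array"}},"required":["commands"]}

```bash
mkdir -p pics; cat > h.py <<'E'
import numpy as np, cv2
from scipy.spatial.transform import Rotation as R
from cell import ctrl
def cam(n):
    c=ctrl.camera_info(n); f=210/np.tan(np.radians(c["vertical_fov"])/2)
    return c,f,R.from_rotvec(c["rvec"]).as_matrix(),np.array(c["tvec"],float)
def ray(n,px,info=None):
    """px=(col,row) -> origin, unit dir in world"""
    c,f,Rm,t=info or cam(n); d=np.array([(px[0]-c["cx"])/f,(px[1]-c["cy"])/f])
    if n=="wrist":
        r=np.hypot(*d)+1e-12; v=np.r_[d/r*np.sin(r),np.cos(r)]
    else: v=np.r_[d,1]
    v=Rm.T@v; return -Rm.T@t, v/np.linalg.norm(v)
def proj(n,P,info=None):
    c,f,Rm,t=info or cam(n); v=Rm@np.asarray(P,float)+t
    if n=="wrist":
        r=np.hypot(v[0],v[1])+1e-12; s=np.arctan2(r,v[2])/r*f
    else: s=f/v[2]
    return np.array([v[0]*s+c["cx"],v[1]*s+c["cy"]])
def atz(n,px,z,info=None):
    o,d=ray(n,px,info); return o+d*(z-o[2])/d[2]
def tri(rs):
    A=sum(np.eye(3)-np.outer(d,d) for o,d in rs); b=sum((np.eye(3)-np.outer(d,d))@o for o,d in rs)
    return np.linalg.solve(A,b)
def shot(n,name):
    i=cam(n); im=ctrl.get_image(n); cv2.imwrite(f"pics/{name}.png",im[:,:,::-1]); return im,i
def spots(n,things):
    for th in things:
        print(n,th,[(round(d["p"],2),round(d["point"][1]*560),round(d["point"][0]*420)) for d in ctrl.spot_in(th,n)][:4])
E
python3 - <<'E'
from h import *
T=["punch","knob_top","trigger_top","stop_block","dowel","nose_tip","oil_bottle","card_pack","weight"]
for n in ("top","side"):
    im,i=shot(n,n+"0"); print(n,-i[2].T@i[3],i[1]); spots(n,T)
s=ctrl.read_state(); print(s["clock"],s["tool_rot"],s["eef_pos"])
a=cv2.imread("pics/top0.png");b=cv2.imread("pics/side0.png")
E
```

```text
top [ 448.70601626  107.82713184 1265.53901231] 449.2238663266453
top punch [(0.69, 349, 240)]
top knob_top [(0.72, 360, 236)]
top trigger_top []
top stop_block [(0.88, 201, 211), (0.87, 206, 253), (0.53, 237, 214)]
top dowel [(0.36, 352, 240)]
top nose_tip [(0.81, 365, 237), (0.55, 202, 213), (0.35, 350, 238), (0.26, 279, 147)]
top oil_bottle [(0.74, 282, 148)]
top card_pack [(0.74, 200, 169), (0.67, 351, 238)]
top weight []
side [ 502.39473734 -811.5462241   643.55628857] 501.56376342002557
side punch [(0.87, 243, 293)]
side knob_top [(0.72, 243, 267)]
side trigger_top [(0.6, 229, 304), (0.21, 242, 272)]
side stop_block [(0.97, 261, 196), (0.63, 229, 162), (0.56, 214, 180), (0.54, 254, 171)]
side dowel [(0.41, 238, 268)]
side nose_tip [(0.96, 237, 269)]
side oil_bottle [(0.66, 346, 203)]
side card_pack [(0.66, 302, 171)]
side weight [(0.79, 368, 270)]
1.0 [ 3.14154929e+00 -3.45916222e-05  2.68773987e+00] [284.94694717 584.24769678 253.31857185]
```

View pics/top0.png

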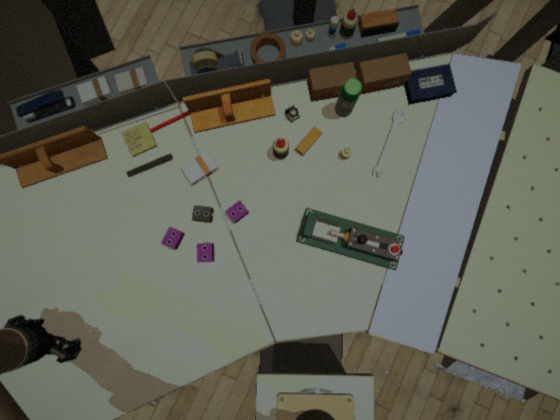

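View pics/side0.png

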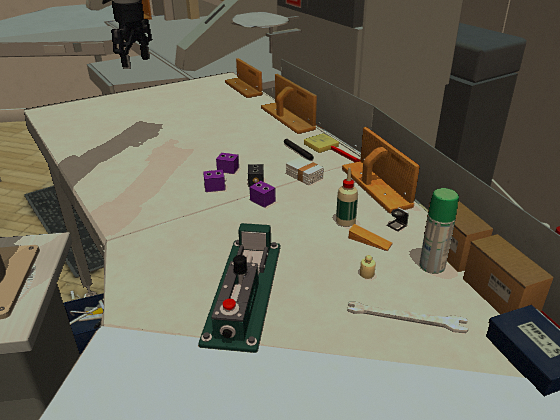

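Candidates for the stop block are the dark grey block at top (203,213) / side (256,174), and three purple look-alikes at top (237,211), (172,238) and (205,252). I choose the dark one. The punch's red trigger is at top (395,250), its knob at (362,240), and its anvil end at about (307,223). I'll check these in one close crop.

```bash
python3 - <<'E'
from h import *
a=cv2.imread("pics/top0.png");b=cv2.imread("pics/side0.png")
def crop(im,x,y,w,h,s): return cv2.resize(im[y:y+h,x:x+w],(w*s,h*s),interpolation=cv2.INTER_CUBIC)
c1=crop(a,290,200,120,75,4)       # 480x300
c2=crop(a,183,195,40,38,8)[:300]  # 320x300
c3=crop(b,195,218,100,75*2,2); c3=crop(b,195,215,95,140,2) #190x280
c4=crop(b,236,150,60,60,5) #300
out=np.zeros((600,800,3),np.uint8)
out[:300,:480]=c1; out[:300,480:800]=c2; out[300:580,:190]=c3; out[300:600,200:500]=c4
cv2.imwrite("pics/crop0.png",np.clip(out*1.5,0,255).astype(np.uint8))
for n,px,z in [("top",(395,250),78),("top",(362,240),96),("top",(203,213),40),("side",(230,305),78),("side",(240,262),96),("side",(256,174),20)]:
    print(n,px,atz(n,px,z).round(1))
for n,p in (("top",(282,148)),("top",(200,169)),("top",(346,153))): print(atz(n,p,20).round())
E
```

```text
top (395, 250) [ 489.6 -199.    78. ]
top (362, 240) [ 512.9 -108.2   96. ]
top (203, 213) [579.2 317.8  40. ]
side (230, 305) [ 494.8 -209.9   78. ]
side (240, 262) [ 516.8 -125.5   96. ]
side (256, 174) [581.8 323.8  20. ]
[773. 106.  20.]
[706. 336.  20.]
[763. -76.  20.]
```

View pics/crop0.png

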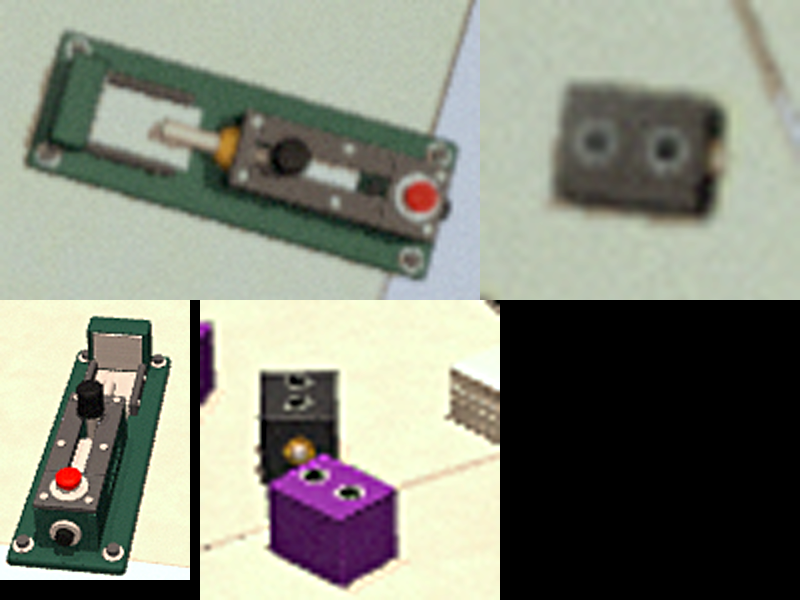

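The crop confirms the dark block is the one: it has a brass dowel on its right (−y) side and no purple. The anvil lies to the left of the punch and the red trigger to the right. Next I fit the punch pose from both views.

```bash
cat >> h.py <<'E'
from scipy.optimize import least_squares
def P2W(p,q): # punch pose p=(x,y,yaw[,z]) ; q in punch frame
    c,s=np.cos(p[2]),np.sin(p[2]); q=np.asarray(q,float)
    return np.array([p[0]+c*q[0]-s*q[1],p[1]+s*q[0]+c*q[1],q[2]+(p[3] if len(p)>3 else 0)])
E
python3 - <<'E'
from h import *
t=lambda x,y:(290+x/4,200+y/4); s=lambda x,y:(195+x/2,215+(y-300)/2)
I={n:cam(n) for n in("top","side")}
scr={(1,1):[t(46,155),s(84,356)],(1,-1):[t(78,47),s(157,361)],(-1,1):[t(411,260),s(22,542)],(-1,-1):[t(438,150),s(113,550)]}
def res(p,z=False):
    r=[]
    def add(q,o):
        for n,px in zip(("top","side"),o): r.extend(proj(n,P2W(p[:4],q),I[n])-px)
    add((-112,0,77),[t(420,197),s(67,478)]); add((-20,0,96),[t(292,146),s(90,385)])
    for (a,b),o in scr.items(): add((a*p[4],b*p[5],13),o)
    return r
for sg in (1,-1):
    # which side is +y of punch: firing +x ~ world +y => punch +y ~ world -x
    S=least_squares(res,[530,-80,1.3,0,130,40]); print(S.x.round(3),S.cost,np.array(res(S.x)).round(1)); break
p=S.x
for k,q in dict(knob=(-20,0,96),trig=(-112,0,78),foot=(110,0,14)).items(): print(k,P2W(p,q).round(1))
# block corners in top crop (scale 8, offset 183,195), side crop(5, off 236,150; out off 200,300)
tb=lambda x,y:(183+(x-480)/8,195+y/8); sb=lambda x,y:(236+(x-200)/5,150+(y-300)/5)
cs=[atz("top",tb(x,y),40,I["top"]) for x,y in[(572,86),(558,203),(722,100),(712,216)]]
print(np.round(cs,1)); 
print("side top corners",[atz("side",sb(x,y),40,I["side"]).round(1) for x,y in[(262,372),(338,373),(262,412),(339,415)]])
c=cam("wrist");print(-c[2].T@c[3],c[0]["rvec"],c[1],c[2][2])
E
```

```text
[521.763 -91.992   1.313  -1.562 130.484  38.841] 5.650212964866882 [ 0.2 -0.6  0.4 -1.9  0.1  2.1 -0.5  0.1  0.5 -0.2  0.4  0.1  0.   0.3
  0.5  0.2 -0.5 -0.3 -0.   0.6 -0.4  0.3  0.5  0.7]
knob [ 516.7 -111.3   94.4]
trig [ 493.2 -200.3   76.4]
foot [549.8  14.4  12.4]
[[598.6 341.9  40. ]
 [558.3 344.7  40. ]
 [595.  290.5  40. ]
 [555.1 292.1  40. ]]
side top corners [array([564.3, 341.5,  40. ]), array([603.1, 334.8,  40. ]), array([561.1, 298.4,  40. ]), array([599. , 289.7,  40. ])]
[220.81753735 615.69089856 374.24442813] [-2.45214848 -1.53355658 -0.21918274] 325.19226210127806 [ 0.25216769 -0.12310844 -0.95982069]
```

Request:
step_arm(commands=[[-249, -237, 0, 0, 0, 40, 0], [-249, -237, 0, 0, 0, 40, 0], [-249, -237, 0, 0, 0, 40, 0], [-249, -237, 0, 0, 0, 40, 0], [-249, -237, 0, 0, 0, 40, 0], [-249, -237, 0, 0, 0, 40, 0], [-249, -237, 0, 0, 0, 40, 0], [-249, -237, 0, 0, 0, 40, 0]])

```text
clock: 1.8
eef_pos: [407.3, 255.3, 253.9]
tool_rot: [3.141, 0.003, 1.979]
force: [0.4, 0.0, -0.2]
width: 85.0
```

```bash
cat >> h.py <<'E'
def goto(x,y,z,yaw):
    s=ctrl.read_state(); r0=R.from_euler("xyz",s["tool_rot"]); d=r0.inv().apply(np.array([x,y,z])-s["eef_pos"])
    rv=np.degrees((r0.inv()*R.from_euler("xyz",[np.pi,0,yaw])).as_rotvec())
    print("t",round(s["clock"],2),"at",np.round(s["eef_pos"],1),"rot",np.round(s["tool_rot"],3),"F",np.round(s["force"],1),"w",round(s["width"],1),"-> shift",d.round(1),"turn",rv.round(2))
E
python3 -c "
from h import *
goto(525,-60,250,1.313);print(ctrl.read_state()['qpos'])"
```

```text
t 1.8 at [407.3 255.3 253.9] rot [3.141e+00 3.000e-03 1.979e+00] F [ 0.4  0.  -0.2] w 85.0 -> shift [-336.1  -17.1    4.9] turn [ 0.07  0.17 38.16]
[-0.80518984  0.39763251  0.25435675  1.9797239  -0.13434384  0.78066391
 -0.06594997]
```

Request:
step_arm(commands=[[-336, -17, 5, 0, 0, 38, 255], [-336, -17, 5, 0, 0, 38, 255], [-336, -17, 5, 0, 0, 38, 255], [-336, -17, 5, 0, 0, 38, 255], [-336, -17, 5, 0, 0, 38, 255], [-336, -17, 5, 0, 0, 38, 255], [-336, -17, 5, 0, 0, 38, 255], [-336, -17, 5, 0, 0, 38, 255]])

```text
clock: 2.6
eef_pos: [527.7, -57.7, 248.8]
tool_rot: [3.138, 0.003, 1.318]
force: [-0.9, 0.1, -0.1]
width: 0.4
```

```bash
python3 - <<'E'
from h import *
s=ctrl.read_state(); im,i=shot("wrist","w1"); spots("wrist",["knob_top","trigger_top","nose_tip","punch"])
p=(521.8,-92,1.313)
for k,q in dict(knob=(-20,0,96),trig=(-112,0,78),foot=(110,0,14),nose=(62,0,34)).items(): print(k,proj("wrist",P2W(p,q),i).round(1))
goto(525,-60,250,1.313); goto(*P2W(p,(9,0,95)),1.313)
np.save("w1.npy",np.r_[i[2].ravel(),i[3]])
E
```

```text
wrist knob_top [(0.72, 283, 195)]
wrist trigger_top []
wrist nose_tip [(0.74, 281, 227)]
wrist punch [(0.81, 283, 172)]
knob [284.3 258.1]
trig [283.3 326.4]
foot [284.4 114. ]
nose [284.3 160.1]
t 2.85 at [525.7 -49.8 248.1] rot [-3.141e+00 -1.000e-03  1.329e+00] F [0.5 0.5 1.3] w -0.0 -> shift [-10.1   1.7  -1.9] turn [-0.05 -0.06  0.93]
t 2.85 at [525.7 -49.8 248.1] rot [-3.141e+00 -1.000e-03  1.329e+00] F [0.5 0.5 1.3] w -0.0 -> shift [-33.1   6.6 153.1] turn [-0.05 -0.06  0.93]
```

View pics/w1.png

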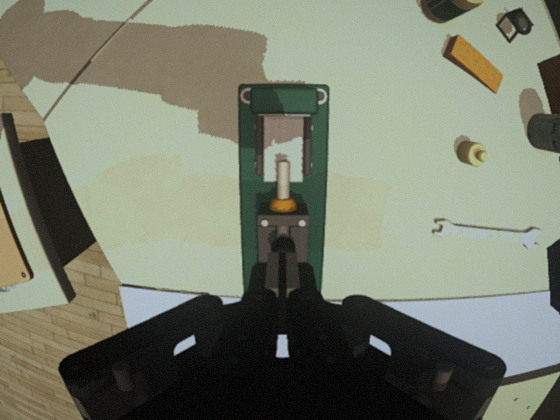

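The nose tip is at (283,161) against a predicted (284,160), and the anvil foot is at row ~114 as predicted, so the punch fit holds. The closed fingers are centred over the punch axis. Next I lower them in front of the knob.

Request:
step_arm(commands=[[-28, 6.5, 60, 0, 0, 0.93, 255], [-28, 6.5, 100, 0, 0, 0.93, 255], [-28, 6.5, 130, 0, 0, 0.93, 255], [-28, 6.5, 130, 0, 0, 0.93, 255], [-28, 6.5, 130, 0, 0, 0.93, 255]])

```text
clock: 3.35
eef_pos: [525.6, -79.4, 118.6]
tool_rot: [-3.141, -0.0, 1.312]
force: [0.6, 0.5, 0.4]
width: -0.0
```

```bash
python3 - <<'E'
from h import *
p=(521.8,-92,1.313)
shot("wrist","w2")
im,i=shot("side","s2"); goto(*P2W(p,(12,0,92)),1.313)
a=cv2.imread("pics/side0.png")[225:325,195:295]; b=cv2.imread("pics/s2.png")[225:325,195:295]
cv2.imwrite("pics/c2.png",np.hstack([cv2.resize(x,(400,400),interpolation=cv2.INTER_CUBIC) for x in(a,b)]))
E
```

```text
t 3.45 at [527.  -80.  120.3] rot [ 3.138e+00 -1.000e-03  1.312e+00] F [-0.  -0.3 -0.2] w 0.2 -> shift [-1.  -2.1 28.3] turn [ 0.2  -0.04 -0.08]
```

View pics/c2.png

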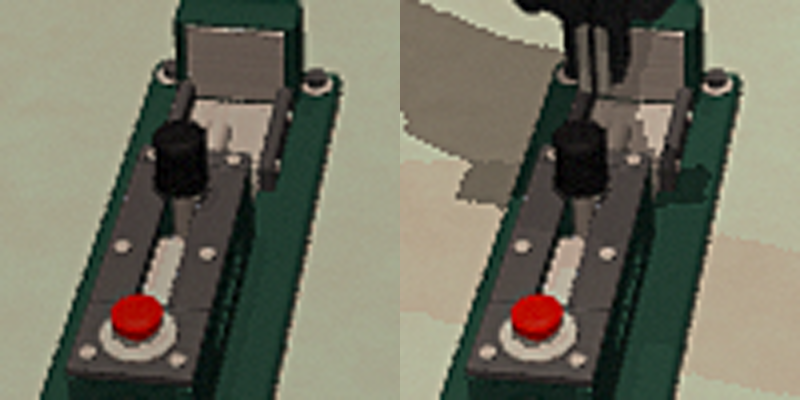

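The fingers hang clear in front of the knob. I lower them 28 mm and make small moves back.

Request:
step_arm(commands=[[-1, -2, 28, 0, 0, 0, 255], [-1, -2, 28, 0, 0, 0, 255], [-1, -2, 28, 0, 0, 0, 255]])

```text
clock: 3.75
eef_pos: [524.0, -80.8, 91.7]
tool_rot: [3.14, -0.0, 1.311]
force: [0.1, -0.7, -0.0]
width: 0.1
```

Request:
step_arm(commands=[[-4, 0, 0, 0, 0, 0, 255], [-8, 0, 0, 0, 0, 0, 255], [-12, 0, 0, 0, 0, 0, 255], [-16, 0, 0, 0, 0, 0, 255], [-20, 0, 0, 0, 0, 0, 255], [-20, 0, 0, 0, 0, 0, 255], [-20, 0, 0, 0, 0, 0, 255]])

```text
clock: 4.45
eef_pos: [519.4, -98.6, 91.3]
tool_rot: [3.14, -0.003, 1.311]
force: [0.9, 5.6, 5.3]
width: -0.0
```

```bash
cat >> h.py <<'E'
PP=(521.8,-92,1.313)
def rep():
    s=ctrl.read_state(); c,n=np.cos(PP[2]),np.sin(PP[2]); d=s["eef_pos"]-np.array([PP[0],PP[1],0])
    f=s["force"]; print("t %.2f px %.1f py %.1f z %.1f  Fx %.1f Fy %.1f Fz %.1f"%(s["clock"],c*d[0]+n*d[1],-n*d[0]+c*d[1],d[2],c*f[0]+n*f[1],-n*f[0]+c*f[1],f[2]))
def trig(n,save=None):
    """red button centroid in side view and knob"""
    im,i=shot("side",n); h=im.astype(int); x0,y0=205,280; w=h[y0:325,x0:255]
    m=(w[:,:,0]>110)&(w[:,:,0]>2*w[:,:,1])&(w[:,:,0]>2*w[:,:,2]); g=np.argwhere(m); print("trig",(g.mean(0)+[y0,x0]).round(2),len(g),"top row",g[:,0].min()+y0)
E
python3 - <<'E'
from h import *
rep(); rep(); trig("s3")
im=ctrl  # baseline from earlier picture
h=cv2.imread("pics/s2.png")[280:325,205:255,::-1].astype(int); m=(h[:,:,0]>110)&(h[:,:,0]>2*h[:,:,1])&(h[:,:,0]>2*h[:,:,2]); g=np.argwhere(m); print(g.mean(0)+[280,205],len(g))
rep()
E
```

```text
t 4.45 px -7.0 py 0.6 z 91.3  Fx 5.6 Fy 0.5 Fz 5.3
t 4.45 px -7.0 py 0.6 z 91.3  Fx 5.6 Fy 0.5 Fz 5.3
trig [303.31 228.77] 111 top row 298
[303.26363636 228.78181818] 110
t 4.50 px -6.9 py 0.6 z 91.3  Fx 6.0 Fy -0.5 Fz 5.3
```

Request:
step_arm(commands=[[0, 0, -4, 0, 0, 0, 255], [0, 0, -4, 0, 0, 0, 255], [0, 0, -4, 0, 0, 0, 255]])

```text
clock: 4.8
eef_pos: [518.8, -98.2, 94.8]
tool_rot: [-3.142, -0.003, 1.312]
force: [0.9, 5.5, 1.9]
width: 0.1
```

```bash
python3 - <<'E'
from h import *
rep(); im,i=shot("side","s4"); rep()
a=im[215:325,195:295,::-1]; cv2.imwrite("pics/c4.png",cv2.resize(a,(600,660),interpolation=cv2.INTER_CUBIC)[:600])
E
```

```text
t 4.80 px -6.7 py 1.4 z 94.8  Fx 5.5 Fy 0.5 Fz 1.9
t 4.85 px -6.7 py 1.4 z 94.8  Fx 6.2 Fy 0.2 Fz 2.3
```

View pics/c4.png

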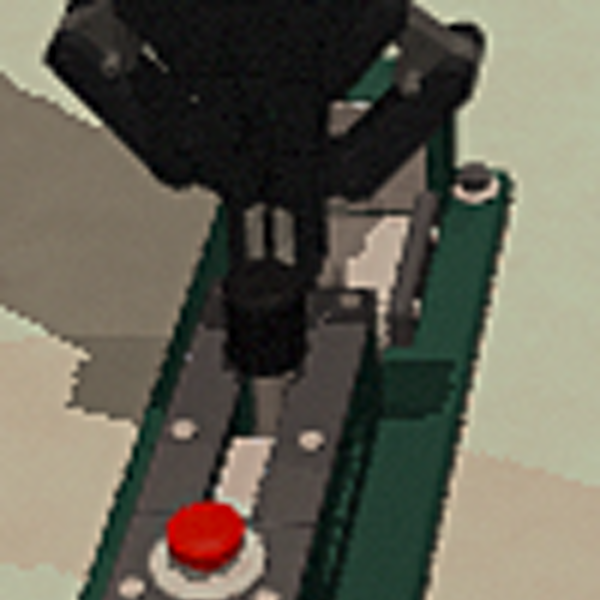

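The fingers bear on the knob correctly, and the draw is ≈10 mm. I keep drawing back while watching force and trigger.

Request:
step_arm(commands=[[-4, 0, 0, 0, 0, 0, 255], [-8, 0, 0, 0, 0, 0, 255], [-12, 0, 0, 0, 0, 0, 255], [-16, 0, 0, 0, 0, 0, 255], [-16, 0, 0, 0, 0, 0, 255], [-16, 0, 0, 0, 0, 0, 255]])

```text
clock: 5.45
eef_pos: [514.9, -112.6, 94.8]
tool_rot: [-3.141, -0.005, 1.312]
force: [2.4, 8.3, 2.0]
width: 0.3
```

```bash
python3 - <<'E'
from h import *
rep(); trig("s5"); rep()
E
```

```text
t 5.45 px -21.7 py 1.4 z 94.8  Fx 8.7 Fy -0.2 Fz 2.0
trig [303.38 228.64] 107 top row 299
t 5.50 px -21.7 py 1.4 z 94.8  Fx 7.2 Fy 0.2 Fz 2.3
```

Request:
step_arm(commands=[[-2, 0, 0, 0, 0, 0, 255], [-4, 0, 0, 0, 0, 0, 255], [-4, 0, 0, 0, 0, 0, 255]])

```text
clock: 5.8
eef_pos: [514.2, -115.3, 94.8]
tool_rot: [-3.141, -0.006, 1.313]
force: [3.6, 11.5, 2.7]
width: -0.0
```

```bash
python3 - <<'E'
from h import *
rep(); trig("s6"); rep()
E
```

```text
t 5.80 px -24.5 py 1.4 z 94.8  Fx 12.0 Fy -0.5 Fz 2.7
trig [303.9 228.8] 112 top row 299
t 5.85 px -24.4 py 1.4 z 94.8  Fx 10.1 Fy 0.1 Fz 1.7
```

Request:
step_arm(commands=[[-1, 0, 0, 0, 0, 0, 255], [-2, 0, 0, 0, 0, 0, 255], [-2, 0, 0, 0, 0, 0, 255]])

```text
clock: 6.15
eef_pos: [513.8, -116.7, 94.8]
tool_rot: [-3.141, -0.006, 1.314]
force: [2.5, 11.5, 2.1]
width: 0.3
```

```bash
python3 - <<'E'
from h import *
rep(); trig("s7"); rep()
E
```

```text
t 6.15 px -25.9 py 1.4 z 94.8  Fx 11.8 Fy 0.5 Fz 2.1
trig [303.87 228.85] 110 top row 299
t 6.20 px -25.9 py 1.4 z 94.8  Fx 12.2 Fy 1.1 Fz 2.6
```

The trigger has begun to dip, about 0.6 px of the ~2 expected. I continue.

Request:
step_arm(commands=[[-2, 0, 0, 0, 0, 0, 255], [-4, 0, 0, 0, 0, 0, 255], [-4, 0, 0, 0, 0, 0, 255]])

```text
clock: 6.5
eef_pos: [512.8, -120.5, 94.8]
tool_rot: [-3.141, -0.007, 1.314]
force: [2.9, 11.2, 3.0]
width: 0.2
```

```bash
python3 - <<'E'
from h import *
rep(); trig("s8"); rep()
E
```

```text
t 6.50 px -29.8 py 1.4 z 94.8  Fx 11.6 Fy 0.0 Fz 3.0
trig [304.64 228.99] 111 top row 300
t 6.55 px -29.8 py 1.4 z 94.8  Fx 12.0 Fy 0.2 Fz 2.7
```

Request:
step_arm(commands=[[-2, 0, 0, 0, 0, 0, 255], [-4, 0, 0, 0, 0, 0, 255], [-4, 0, 0, 0, 0, 0, 255]])

```text
clock: 6.85
eef_pos: [511.8, -124.2, 94.8]
tool_rot: [-3.141, -0.007, 1.314]
force: [4.5, 11.2, 3.9]
width: 0.2
```

```bash
python3 - <<'E'
from h import *
rep(); trig("s9"); rep()
E
```

```text
t 6.85 px -33.7 py 1.4 z 94.8  Fx 12.0 Fy -1.5 Fz 3.9
trig [304.86 228.88] 107 top row 300
t 6.90 px -33.7 py 1.4 z 94.8  Fx 12.6 Fy -1.0 Fz 3.3
```

Request:
step_arm(commands=[[-2, 0, 0, 0, 0, 0, 255], [-3, 0, 0, 0, 0, 0, 255], [-3, 0, 0, 0, 0, 0, 255]])

```text
clock: 7.2
eef_pos: [511.2, -126.7, 94.8]
tool_rot: [-3.141, -0.007, 1.314]
force: [2.9, 13.1, 3.3]
width: 0.1
```

```bash
python3 - <<'E'
from h import *
rep(); trig("s10"); rep()
E
```

```text
t 7.20 px -36.3 py 1.4 z 94.8  Fx 13.4 Fy 0.5 Fz 3.3
trig [305.12 228.79] 109 top row 300
t 7.25 px -36.3 py 1.4 z 94.8  Fx 12.9 Fy -0.0 Fz 3.1
```

Request:
step_arm(commands=[[-1, 0, 0, 0, 0, 0, 255], [-2, 0, 0, 0, 0, 0, 255], [-2, 0, 0, 0, 0, 0, 255]])

```text
clock: 7.55
eef_pos: [510.7, -128.5, 94.8]
tool_rot: [-3.141, -0.007, 1.314]
force: [3.3, 12.6, 3.0]
width: -0.3
```

```bash
python3 - <<'E'
from h import *
rep(); trig("s11"); rep()
E
```

```text
t 7.55 px -38.1 py 1.4 z 94.8  Fx 13.0 Fy 0.0 Fz 3.0
trig [305.17 228.78] 108 top row 300
t 7.60 px -38.1 py 1.4 z 94.8  Fx 13.6 Fy -0.4 Fz 2.9
```

Request:
step_arm(commands=[[-1, 0, 0, 0, 0, 0, 255], [-2, 0, 0, 0, 0, 0, 255], [-2, 0, 0, 0, 0, 0, 255]])

```text
clock: 7.9
eef_pos: [510.2, -130.3, 94.8]
tool_rot: [-3.141, -0.008, 1.315]
force: [3.4, 13.4, 3.5]
width: 0.3
```

```bash
python3 - <<'E'
from h import *
rep(); trig("s12"); rep()
E
```

```text
t 7.90 px -40.0 py 1.4 z 94.8  Fx 13.8 Fy 0.1 Fz 3.5
trig [305.17 228.78] 108 top row 300
t 7.95 px -39.9 py 1.4 z 94.8  Fx 13.7 Fy -0.1 Fz 3.7
```

Request:
step_arm(commands=[[-1, 0, 0, 0, 0, 0, 255], [-2, 0, 0, 0, 0, 0, 255], [-2, 0, 0, 0, 0, 0, 255]])

```text
clock: 8.25
eef_pos: [509.8, -132.0, 94.8]
tool_rot: [-3.141, -0.008, 1.315]
force: [3.5, 13.7, 3.3]
width: -0.4
```

```bash
python3 - <<'E'
from h import *
rep(); trig("s13"); rep()
E
```

```text
t 8.25 px -41.8 py 1.4 z 94.8  Fx 14.1 Fy 0.1 Fz 3.3
trig [305.17 228.78] 108 top row 300
t 8.30 px -41.8 py 1.5 z 94.8  Fx 13.7 Fy -0.4 Fz 3.2
```

The trigger is at full dip and has not popped up yet. I continue in 2 mm steps.

Request:
step_arm(commands=[[-1, 0, 0, 0, 0, 0, 255], [-2, 0, 0, 0, 0, 0, 255], [-2, 0, 0, 0, 0, 0, 255]])

```text
clock: 8.6
eef_pos: [509.2, -133.8, 94.8]
tool_rot: [-3.141, -0.008, 1.315]
force: [3.6, 14.0, 2.7]
width: -0.3
```

```bash
python3 - <<'E'
from h import *
rep(); trig("s14"); rep()
E
```

```text
t 8.60 px -43.6 py 1.5 z 94.8  Fx 14.5 Fy 0.1 Fz 2.7
trig [305.17 228.78] 108 top row 300
t 8.65 px -43.6 py 1.5 z 94.8  Fx 14.3 Fy -0.7 Fz 3.0
```

Request:
step_arm(commands=[[-1, 0, 0, 0, 0, 0, 255], [-1, 0, 0, 0, 0, 0, 255]])

```text
clock: 8.85
eef_pos: [509.1, -134.7, 94.8]
tool_rot: [-3.141, -0.008, 1.315]
force: [4.4, 13.7, 4.1]
width: -0.1
```

```bash
python3 - <<'E'
from h import *
rep(); trig("s15"); rep()
E
```

```text
t 8.85 px -44.5 py 1.4 z 94.8  Fx 14.4 Fy -0.8 Fz 4.1
trig [305.17 228.83] 109 top row 300
t 8.90 px -44.5 py 1.5 z 94.8  Fx 14.2 Fy 0.3 Fz 2.7
```

Request:
step_arm(commands=[[-1, 0, 0, 0, 0, 0, 255], [-2, 0, 0, 0, 0, 0, 255], [-2, 0, 0, 0, 0, 0, 255]])

```text
clock: 9.2
eef_pos: [508.5, -136.8, 94.8]
tool_rot: [-3.141, -0.008, 1.315]
force: [4.4, 13.1, 3.6]
width: 0.3
```

```bash
python3 - <<'E'
from h import *
rep(); trig("s16"); rep()
E
```

```text
t 9.20 px -46.8 py 1.4 z 94.8  Fx 13.8 Fy -0.9 Fz 3.6
trig [303.38 228.7 ] 109 top row 299
t 9.25 px -46.8 py 1.5 z 94.8  Fx 14.2 Fy 0.1 Fz 4.1
```

Request:
step_arm(commands=[[-1, 0, 0, 0, 0, 0, 255], [-1, 0, 0, 0, 0, 0, 255]])

```text
clock: 9.45
eef_pos: [508.3, -137.7, 94.8]
tool_rot: [-3.141, -0.008, 1.315]
force: [3.7, 13.6, 3.7]
width: 0.4
```

```bash
python3 - <<'E'
from h import *
rep(); trig("s17"); rep()
E
```

```text
t 9.45 px -47.7 py 1.4 z 94.8  Fx 14.1 Fy -0.1 Fz 3.7
trig [303.38 228.7 ] 109 top row 299
t 9.50 px -47.7 py 1.5 z 94.8  Fx 15.1 Fy 0.2 Fz 4.5
```

The trigger popped back up at px ≈ −46, so the sear has caught, and no buffer force is rising. I let go: ease forward, then up.

Request:
step_arm(commands=[[2, 0, 0, 0, 0, 0, 255], [5, 0, 0, 0, 0, 0, 255], [12, 0, 0, 0, 0, 0, 255], [12, 0, -40, 0, 0, 0, 255], [12, 0, -80, 0, 0, 0, 255], [12, 0, -115, 0, 0, 0, 255], [12, 0, -115, 0, 0, 0, 255]])

```text
clock: 10.2
eef_pos: [512.2, -134.1, 213.8]
tool_rot: [3.132, 0.0, 1.309]
force: [1.1, 0.1, 0.5]
width: 0.1
```

```bash
python3 - <<'E'
from h import *
rep(); trig("s18"); rep()
goto(577,317,210,1.5)
a=cv2.imread("pics/s18.png")[215:325,195:295]; cv2.imwrite("pics/c18.png",cv2.resize(a,(400,440)))
spots("side",["knob_top","stop_block"])
E
```

```text
t 10.20 px -43.2 py -1.4 z 213.8  Fx 0.4 Fy -1.0 Fz 0.5
trig [303.38 228.7 ] 109 top row 299
t 10.25 px -42.8 py 0.0 z 211.6  Fx 0.0 Fy 0.5 Fz 0.6
t 10.25 at [ 510.9 -133.4  211.6] rot [3.136 0.    1.309] F [-0.4  0.2  0.6] w -0.1 -> shift [452.1 -52.6   1.2] turn [  0.31   0.04 -10.93]
side knob_top [(0.77, 237, 282)]
side stop_block [(0.74, 263, 196), (0.49, 253, 178)]
```

View pics/c18.png

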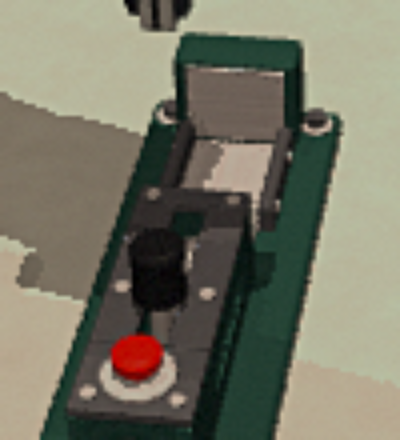

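The knob stays back, with its top at about side (234,275), and the trigger is up. Next I open the gripper and move near the block for a close look.

Request:
step_arm(commands=[[374, -37, 0, 0, 0, -11, 0], [374, -37, 0, 0, 0, -11, 0], [374, -37, 0, 0, 0, -11, 0], [374, -37, 0, 0, 0, -11, 0], [374, -37, 0, 0, 0, -11, 0], [374, -37, 0, 0, 0, -11, 0], [374, -37, 0, 0, 0, -11, 0], [374, -37, 0, 0, 0, -11, 0]])

```text
clock: 11.15
eef_pos: [568.9, 244.3, 206.9]
tool_rot: [-3.138, -0.001, 1.508]
force: [-0.3, 0.7, -0.1]
width: 85.1
```

Request:
step_arm(commands=[[0, 0, 0, 0, 0, 0, 0], [0, 0, 0, 0, 0, 0, 0]])

```text
clock: 11.35
eef_pos: [569.3, 238.1, 207.4]
tool_rot: [-3.139, 0.003, 1.503]
force: [0.0, -0.5, -0.2]
width: 85.5
```

```bash
python3 - <<'E'
from h import *
rep(); im,i=shot("wrist","w3"); spots("wrist",["stop_block","dowel"]); goto(577,317,100,1.5)
np.savez("w3.npz",R=i[2],t=i[3],c=[i[0]["cx"],i[0]["cy"],i[1]])
print([proj("wrist",(577,317,z),i).round(1) for z in (0,40)])
x,y=proj("wrist",(577,317,40),i).astype(int); x0,y0=max(0,x-65),max(0,y-55)
cv2.imwrite("pics/c3w.png",cv2.resize(im[y0:y0+110,x0:x0+130,::-1],None,fx=5,fy=5,interpolation=cv2.INTER_CUBIC)); print(x0,y0)
E
```

```text
t 11.35 px 331.3 py 38.3 z 207.4  Fx -0.5 Fy -0.2 Fz -0.2
wrist stop_block [(0.98, 290, 102), (0.89, 207, 33), (0.88, 178, 127), (0.6, 302, 201)]
wrist dowel [(0.42, 208, 126)]
t 11.5 at [570.1 236.2 208.7] rot [-3.141e+00  2.000e-03  1.499e+00] F [ 0.6 -0.5 -0.2] w 85.5 -> shift [ 81.2   1.2 108.6] turn [-0.06  0.1  -0.05]
[array([284.9, 110. ]), array([285.2, 109. ])]
220 54
```

View pics/c3w.png

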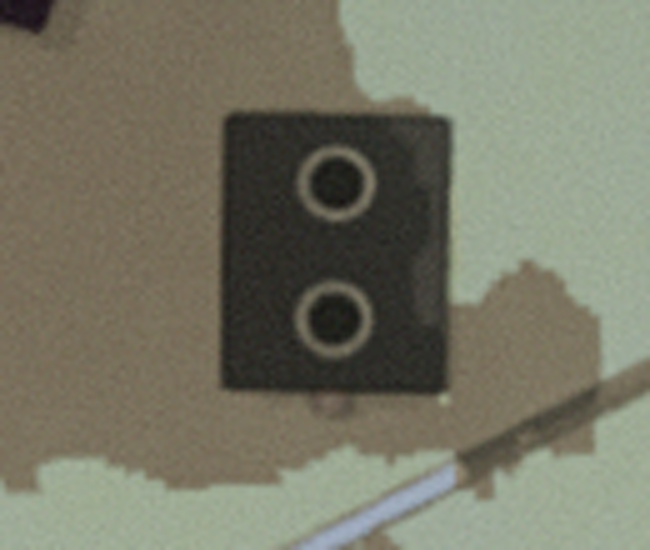

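The crop shows the dark block with corners at crop px (224,114), (452,118), (221,388) and (447,391). The dowel shows at (333,403), towards the punch side. Neighbouring purple blocks are clear of the finger paths.

```bash
python3 - <<'E'
from h import *
d=np.load("w3.npz"); i=({"cx":d["c"][0],"cy":d["c"][1]},d["c"][2],d["R"],d["t"])
C=np.array([atz("wrist",(220+x/5,54+y/5),40,i) for x,y in[(224,114),(452,118),(221,388),(447,391)]]); print(C.round(1),C.mean(0).round(1))
e=(C[0]-C[2]+C[1]-C[3]); print("yaw",np.arctan2(e[1],e[0]),"len",np.linalg.norm(e)/2,np.linalg.norm(C[0]-C[1]),np.linalg.norm(C[2]-C[3]))
# second view from top and side: hole midpoint
T=tri([ray("top",(183+(632-480)/8,195+146/8)),ray("wrist",(220+335/5,54+252/5),i),ray("side",(236+(297-200)/5,150+(392-300)/5))]); print("tri top centre",T.round(1))
m=C.mean(0); yaw=np.arctan2(e[1],e[0]); goto(m[0],m[1],70,yaw); goto(m[0],m[1],38,yaw)
E
```

```text
[[561.2 347.   40. ]
 [600.7 343.8  40. ]
 [557.2 298.3  40. ]
 [596.9 295.2  40. ]] [579.  321.1  40. ]
yaw 1.4903330029006496 len 48.7469700912989 39.65379305517744 39.76904666113073
tri top centre [579.4 320.9  37.9]
t 11.5 at [570.1 236.2 208.7] rot [-3.141e+00  2.000e-03  1.499e+00] F [ 0.6 -0.5 -0.2] w 85.5 -> shift [ 85.5   2.9 138.6] turn [-0.06  0.1   0.5 ]
t 11.5 at [570.1 236.2 208.7] rot [-3.141e+00  2.000e-03  1.499e+00] F [ 0.6 -0.5 -0.2] w 85.5 -> shift [ 85.5   3.  170.6] turn [-0.06  0.1   0.5 ]
```

Request:
step_arm(commands=[[43, 1.5, 60, 0, 0, 0.5, 40], [85.5, 3, 100, 0, 0, 0.5, 40], [85.5, 3, 125, 0, 0, 0.5, 40], [85.5, 3, 135, 0, 0, 0.5, 40], [85.5, 3, 155, 0, 0, 0.5, 40], [85.5, 3, 170, 0, 0, 0.5, 40], [85.5, 3, 170, 0, 0, 0.5, 40], [85.5, 3, 170, 0, 0, 0.5, 40]])

```text
clock: 12.3
eef_pos: [579.9, 322.6, 40.2]
tool_rot: [3.141, 0.0, 1.492]
force: [-0.4, 0.4, 0.4]
width: 72.0
```

```bash
python3 - <<'E'
from h import *
goto(579,321.1,38,1.490)
E
```

```text
t 12.3 at [579.9 322.6  40.2] rot [3.141 0.    1.492] F [-0.4  0.4  0.4] w 72.0 -> shift [-1.6 -0.8  2.2] turn [0.05 0.   0.1 ]
```

Request:
step_arm(commands=[[-1.5, -0.5, 2, 0, 0, 0, 120], [-1.5, -0.5, 2, 0, 0, 0, 255], [-1.5, -0.5, 2, 0, 0, 0, 255], [-1.5, -0.5, 2, 0, 0, 0, 255], [-1.5, -0.5, 2, 0, 0, 0, 255], [-1.5, -0.5, 2, 0, 0, 0, 255]])

```text
clock: 12.9
eef_pos: [579.1, 322.4, 38.6]
tool_rot: [3.14, -0.001, 1.493]
force: [-0.7, 0.2, 6.2]
width: 38.8
```

Request:
step_arm(commands=[[0, 0, -40, 0, 0, 0, 255], [0, 0, -80, 0, 0, 0, 255], [0, 0, -130, 0, 0, 0, 255], [0, 0, -130, 0, 0, 0, 255], [0, 0, -130, 0, 0, 0, 255]])

```text
clock: 13.4
eef_pos: [578.7, 322.7, 168.4]
tool_rot: [3.14, -0.002, 1.494]
force: [-0.7, -0.8, -4.0]
width: 38.9
```

```bash
python3 - <<'E'
from h import *
im,i=shot("wrist","w4"); rep()
foot=P2W(PP,(110,0,14)); print(foot); goto(*P2W(PP,(80,0,160)),1.313)
cv2.imwrite("pics/c4w.png",cv2.resize(im[200:420,170:400,::-1],None,fx=2.6,fy=2.6))
E
```

```text
t 13.45 px 414.9 py 51.8 z 166.7  Fx 0.0 Fy 1.8 Fz -3.1
[549.84453539  14.3649568   14.        ]
t 13.45 at [577.5 322.3 166.7] rot [-3.14   0.     1.494] F [-1.7  0.5 -3.1] w 38.9 -> shift [-338.7   -9.3    6.8] turn [-0.09  0.03 10.36]
```

View pics/c4w.png

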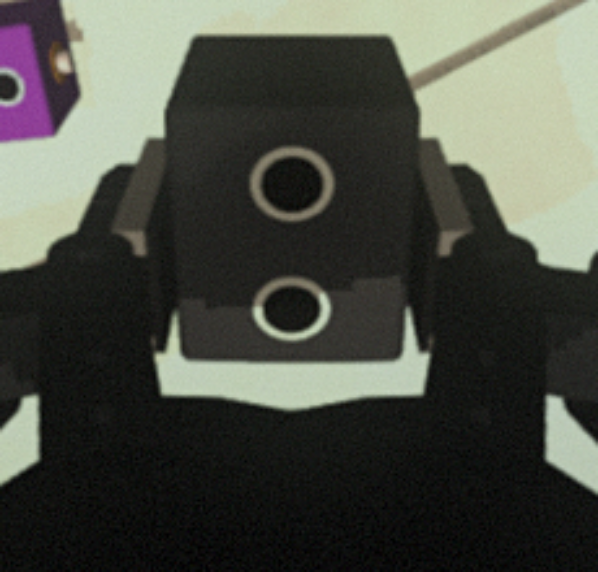

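The block is held squarely, with its plain end towards the camera and its edges seen clearly. I fit its pose in the tool frame while working out the carry.

```bash
python3 - <<'E'
from h import *
s=ctrl.read_state(); Rt=R.from_euler("xyz",s["tool_rot"]).as_matrix(); p0=np.array(s["eef_pos"]); i=cam("wrist")
k=lambda x,y:np.array([170+x/2.6,200+y/2.6])
# block frame: x plain end(+), z up. tool z down, tool y = -block y
obs=[((25,-20,40),k(419,108)),((25,20,40),k(166,108)),((-25,-20,40),k(404,358)),((-25,20,40),k(181,358)),((25,-20,0),k(390,36)),((25,20,0),k(193,36)),((11,0,40),k(291,184)),((-11,0,40),k(291,309))]
best=None
def mk(o):
    def res(v):
        B=R.from_euler("zyx",[v[3],v[4],v[5]]).as_matrix()@np.diag([1,-1,-1.])
        return np.concatenate([proj("wrist",p0+Rt@(np.array(v[:3])+B@np.array(q)),i)-px for q,px in o])
    return res
o=obs[:6]; f=mk(o); S=least_squares(f,[0,0,38,0,0,0]); print("dx dy dz yaw pitch roll",S.x.round(3),S.cost.round(2)); print(f(S.x).round(1))
f2=lambda v:f([*v,0,0]); S2=least_squares(f2,[0,0,38,0]); print(S2.x.round(3),S2.cost.round(2))
E
```

```text
dx dy dz yaw pitch roll [-2.9200e+00  1.3100e-01  4.2402e+01 -1.0000e-03 -5.0000e-03  3.0000e-03] 1.02
[ 0.  -0.2  0.  -0.1 -1.   0.3  0.8  0.4  0.1 -0.2  0.  -0.1]
[-2.759e+00  2.310e-01  4.240e+01 -2.000e-03] 1.17
```

Request:
step_arm(commands=[[-200, -6, 6, 0, 0, 6, 255], [-339, -9, 6, 0, 0, 10.4, 255], [-339, -9, 6, 0, 0, 10.4, 255], [-339, -9, 6, 0, 0, 10.4, 255], [-339, -9, 6, 0, 0, 10.4, 255], [-339, -9, 6, 0, 0, 10.4, 255], [-339, -9, 6, 0, 0, 10.4, 255], [-339, -9, 6, 0, 0, 10.4, 255]])

```text
clock: 14.25
eef_pos: [540.8, -23.1, 159.9]
tool_rot: [-3.139, 0.006, 1.301]
force: [-0.7, -0.7, -2.0]
width: 38.8
```

Request:
step_arm(commands=[[0, 0, 0, 0, 0, 0, 255], [0, 0, 0, 0, 0, 0, 255], [0, 0, 0, 0, 0, 0, 255]])

```text
clock: 14.55
eef_pos: [543.1, -13.0, 160.5]
tool_rot: [-3.14, -0.0, 1.315]
force: [-0.3, -0.5, -2.8]
width: 38.7
```

```bash
python3 - <<'E'
from h import *
rep(); im,i=shot("wrist","w5"); shot("side","s20"); rep(); goto(*P2W(PP,(80,0,160)),1.313)
print("foot",proj("wrist",P2W(PP,(110,0,14)),i).round(1),[proj("wrist",P2W(PP,(110,y,64)),i).round(1) for y in(-32,32)])
print("cheek ends top z28 x=44..110",[proj("wrist",P2W(PP,(x,y,28)),i).round(1) for x in(110,) for y in(-29.5,-21.5,21.5,29.5)])
a=cv2.resize(im[60:300,150:420,::-1],(675,600),interpolation=cv2.INTER_CUBIC); cv2.imwrite("pics/c5w.png",np.clip(a*1.4,0,255))
E
```

```text
t 14.55 px 81.8 py -0.4 z 160.5  Fx -0.6 Fy 0.2 Fz -2.8
t 14.65 px 81.5 py -0.7 z 160.9  Fx -0.2 Fy 0.2 Fz -3.8
t 14.65 at [543.3 -13.4 160.9] rot [-3.141 -0.     1.314] F [-0.2 -0.2 -3.8] w 39.2 -> shift [-1.5 -0.7  0.9] turn [-0.05 -0.01  0.08]
foot [281.9 170.5] [array([328.4, 182.6]), array([235.1, 182.3])]
cheek ends top z28 x=44..110 [array([319.1, 173.6]), array([309. , 173.5]), array([254.6, 173.3]), array([244.6, 173.4])][ WARN:0@4.331] global loadsave.cpp:1063 imwrite_ Unsupported depth image for selected encoder is fallbacked to CV_8U.
```

View pics/c5w.png

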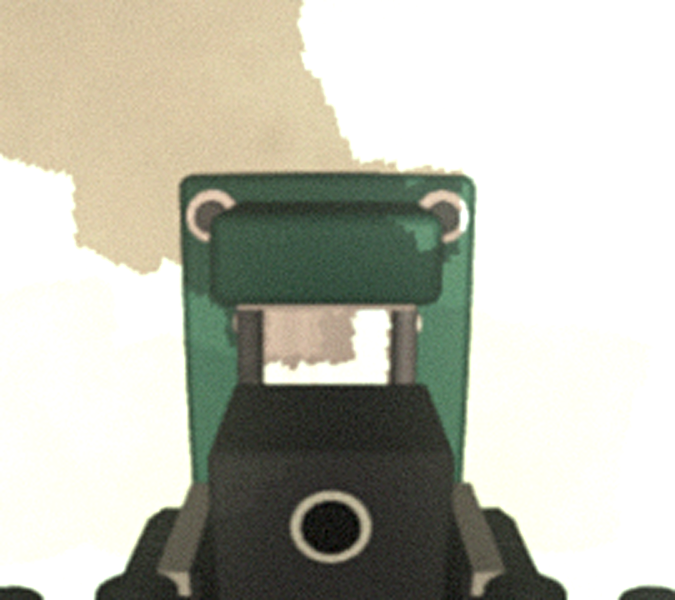

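The punch appears about 1 mm to the image's left of the model. I refit the nest position from this wrist view before lowering: anvil corners at crop (211,303)/(441,303), cheek inner edges at 263/389, and screws at (211,214)/(443,215).

```bash
python3 - <<'E'
from h import *
i=cam("wrist"); k=lambda x,y:np.array([150+x/2.5,60+y/2.5])
obs=[((110,-32,64),k(441,303)),((110,32,64),k(211,303)),((130.5,-38.8,13),k(443,215)),((130.5,38.8,13),k(211,214))]
f=lambda v:np.concatenate([proj("wrist",P2W((v[0],v[1],v[2]),q),i)-px for q,px in obs])
S=least_squares(f,PP); print(S.x.round(4),f(S.x).round(1))
g=lambda v:f([v[0],v[1],1.313]); S=least_squares(g,PP[:2]); p=(*S.x,1.313); print(p,g(S.x).round(1))
for n,q in PP and [("PP",(110,0,14))]: print(P2W(PP,q),P2W(p,q))
# cheek cols
for q in [(100,21.5,28),(100,-21.5,28)]: print(proj("wrist",P2W(p,q),i).round(1))
# block pose from this view
s=ctrl.read_state(); print("cx",i[0]["cx"], "campos in tool",R.from_euler("xyz",s["tool_rot"]).inv().apply(-i[2].T@i[3]-s["eef_pos"]).round(1))
for x in (83,):
  goto(*P2W(p,(x+2.8,0,100)),1.313)
rep()
E
```

```text
[521.3267 -91.656    1.3127] [ 0.6  0.4 -0.6  0.1  0.4 -0.4 -0.4 -0.2]
(np.float64(521.3592906401697), np.float64(-91.66456327221529), 1.313) [ 0.6  0.3 -0.6  0.2  0.4 -0.4 -0.4 -0.2]
[549.84453539  14.3649568   14.        ] [549.40382603  14.70039353  14.        ]
[253.7 184.9]
[307.6 185. ]
cx 281.93232342431304 campos in tool [  71.5   -0.  -120.9]
t 14.65 at [543.3 -13.4 160.9] rot [-3.141 -0.     1.314] F [-0.2 -0.2 -3.8] w 39.2 -> shift [ 4.5 -1.2 60.9] turn [-0.05 -0.01  0.08]
t 14.65 px 81.5 py -0.7 z 160.9  Fx -0.2 Fy 0.2 Fz -3.8
```

Request:
step_arm(commands=[[1.7, -1.2, 30, 0, 0, 0, 255], [1.7, -1.2, 61, 0, 0, 0, 255], [1.7, -1.2, 61, 0, 0, 0, 255], [1.7, -1.2, 61, 0, 0, 0, 255]])

```text
clock: 15.05
eef_pos: [542.5, -12.7, 100.3]
tool_rot: [-3.141, 0.0, 1.313]
force: [1.6, -0.0, -1.3]
width: 38.7
```

```bash
sed -i 's/^PP=.*/PP=(521.36,-91.66,1.313)/' h.py; python3 - <<'E'
from h import *
im,i=shot("wrist","w6"); rep(); goto(*P2W(PP,(83,0.2,75)),1.313)
a=cv2.resize(im[90:330,150:420,::-1],(675,600),interpolation=cv2.INTER_CUBIC); cv2.imwrite("pics/c6w.png",np.clip(a*1.2,0,255).astype(np.uint8))
for q in [(100,21.5,28),(100,-21.5,28),(110,32,64),(110,-32,64)]: print(((proj("wrist",P2W(PP,q),i)-[150,90])*2.5).round(0))
E
```

```text
t 15.10 px 81.8 py -1.2 z 101.2  Fx 0.4 Fy -1.0 Fz -1.8
t 15.1 at [543.3 -12.9 101.2] rot [ 3.14  -0.     1.312] F [ 1.1  0.2 -1.8] w 38.7 -> shift [ 1.2 -1.4 26.2] turn [ 0.07 -0.   -0.03]
[242. 289.]
[416. 289.]
[171. 289.]
[486. 289.]
```

View pics/c6w.png

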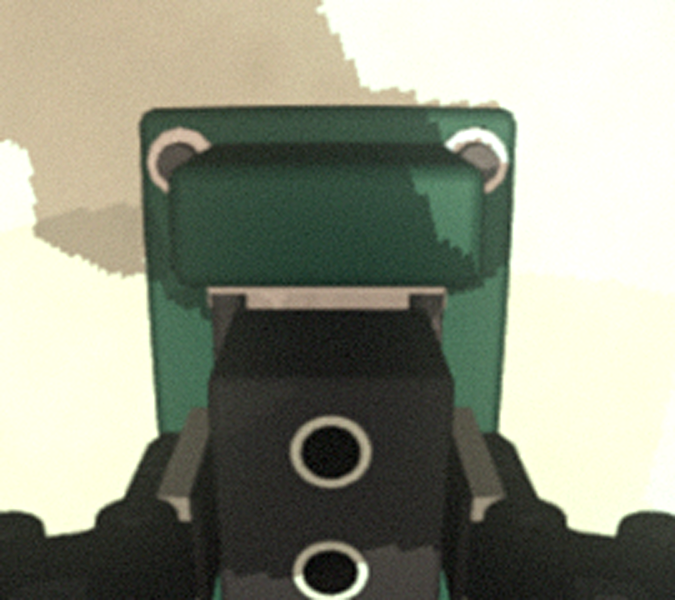

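Request:
step_arm(commands=[[1, -1.4, 13, 0, 0, 0, 255], [1, -1.4, 22, 0, 0, 0, 255], [1, -1.4, 22, 0, 0, 0, 255], [1, -1.4, 22, 0, 0, 0, 255], [1, -1.4, 22, 0, 0, 0, 255]])

```text
clock: 15.6
eef_pos: [541.7, -11.8, 78.5]
tool_rot: [3.141, -0.0, 1.312]
force: [0.3, -0.9, -2.5]
width: 39.0
```

```bash
python3 - <<'E'
from h import *
rep(); im,i=shot("wrist","w7"); rep(); goto(*P2W(PP,(83,0.2,70)),1.313)
E
```

```text
t 15.60 px 82.4 py 0.7 z 78.5  Fx -0.8 Fy -0.6 Fz -2.5
t 15.65 px 82.4 py 0.6 z 78.6  Fx -0.2 Fy 0.5 Fz -1.9
t 15.65 at [541.8 -11.8  78.6] rot [ 3.141 -0.     1.312] F [-0.5 -0.1 -1.9] w 38.6 -> shift [0.6 0.4 8.6] turn [ 0.04 -0.01 -0.07]
```

Aligned: py is 0.6 against a wanted 0.2, and the clearance is ±1.5 mm. I lower gently between the cheeks.

Request:
step_arm(commands=[[0.5, 0.4, 4, 0, 0, 0, 255], [0.5, 0.4, 8, 0, 0, 0, 255], [0.5, 0.4, 11, 0, 0, 0, 255], [0.5, 0.4, 14, 0, 0, 0, 255], [0.5, 0.4, 14, 0, 0, 0, 255]])

```text
clock: 16.15
eef_pos: [541.7, -11.3, 63.8]
tool_rot: [-3.141, 0.0, 1.312]
force: [0.4, -0.1, -2.7]
width: 39.0
```

```bash
python3 - <<'E'
from h import *
rep()
E
```

```text
t 16.15 px 82.8 py 0.8 z 63.8  Fx -0.0 Fy -0.5 Fz -2.7
```

Request:
step_arm(commands=[[0, 0, 2, 0, 0, 0, 255], [0, 0, 4, 0, 0, 0, 255], [0, 0, 6, 0, 0, 0, 255], [0, 0, 6, 0, 0, 0, 255]])

```text
clock: 16.55
eef_pos: [541.8, -11.3, 58.0]
tool_rot: [-3.141, 0.0, 1.312]
force: [-0.6, -0.3, -1.9]
width: 38.7
```

```bash
python3 - <<'E'
from h import *
rep()
E
```

```text
t 16.55 px 82.9 py 0.7 z 58.0  Fx -0.5 Fy 0.5 Fz -1.9
```

Request:
step_arm(commands=[[0, 0, 1, 0, 0, 0, 255], [0, 0, 2, 0, 0, 0, 255], [0, 0, 3, 0, 0, 0, 255], [0, 0, 3, 0, 0, 0, 255]])

```text
clock: 16.95
eef_pos: [541.9, -11.3, 55.2]
tool_rot: [-3.141, -0.0, 1.312]
force: [-0.1, -0.1, -1.8]
width: 38.8
```

```bash
python3 - <<'E'
from h import *
rep()
E
```

```text
t 16.95 px 83.0 py 0.6 z 55.2  Fx -0.2 Fy 0.1 Fz -1.8
```

Request:
step_arm(commands=[[0, 0, 1, 0, 0, 0, 255], [0, 0, 2, 0, 0, 0, 255], [0, 0, 2, 0, 0, 0, 255]])

```text
clock: 17.25
eef_pos: [541.9, -11.3, 53.2]
tool_rot: [-3.141, 0.0, 1.312]
force: [-0.3, 0.6, -2.3]
width: 38.7
```

```bash
python3 - <<'E'
from h import *
rep()
E
```

```text
t 17.25 px 83.0 py 0.6 z 53.2  Fx 0.5 Fy 0.5 Fz -2.3
```

Request:
step_arm(commands=[[0, 0, 1, 0, 0, 0, 255], [0, 0, 1, 0, 0, 0, 255]])

```text
clock: 17.45
eef_pos: [542.1, -11.3, 52.5]
tool_rot: [3.141, -0.0, 1.312]
force: [0.4, -0.1, 0.5]
width: 38.9
```

Request:
step_arm(commands=[[1, 0, 0, 0, 0, 0, 255], [2, 0, 0, 0, 0, 0, 255], [3, 0, 0, 0, 0, 0, 255], [3, 0, 0, 0, 0, 0, 255]])

```text
clock: 17.85
eef_pos: [542.9, -9.3, 52.5]
tool_rot: [3.141, 0.001, 1.311]
force: [-2.0, -4.9, 4.3]
width: 38.8
```

```bash
python3 - <<'E'
from h import *
rep()
E
```

```text
t 17.85 px 85.1 py 0.1 z 52.5  Fx -5.3 Fy 0.7 Fz 4.3
```

Request:
step_arm(commands=[[0.7, 0, 0, 0, 0, 0, 255], [1.4, 0, 0, 0, 0, 0, 255], [1.4, 0, 0, 0, 0, 0, 255]])

```text
clock: 18.15
eef_pos: [542.9, -9.3, 52.5]
tool_rot: [3.141, 0.002, 1.311]
force: [-2.6, -6.9, 5.2]
width: 38.6
```

```bash
python3 - <<'E'
from h import *
rep()
E
```

```text
t 18.15 px 85.2 py 0.1 z 52.5  Fx -7.3 Fy 0.7 Fz 5.2
```

Request:
step_arm(commands=[[1, 0, 0, 0, 0, 0, 255], [2, 0, 0, 0, 0, 0, 255], [2, 0, 0, 0, 0, 0, 255]])

```text
clock: 18.45
eef_pos: [543.0, -9.3, 52.6]
tool_rot: [3.141, 0.005, 1.31]
force: [-3.2, -10.9, 6.1]
width: 38.9
```

```bash
python3 - <<'E'
from h import *
rep(); im,i=shot("wrist","w8"); b,_=shot("side","s21"); t,_=shot("top","t21")
A=cv2.resize(im[140:290,190:370,::-1],(480,400),interpolation=cv2.INTER_CUBIC)
B=cv2.resize(b[205:285,215:279,::-1],(320,400),interpolation=cv2.INTER_CUBIC)
cv2.imwrite("pics/c8.png",np.clip(np.hstack([A,B])*1.3,0,255).astype(np.uint8))
E
```

```text
t 18.45 px 85.2 py 0.1 z 52.6  Fx -11.4 Fy 0.3 Fz 6.1
```

View pics/c8.png

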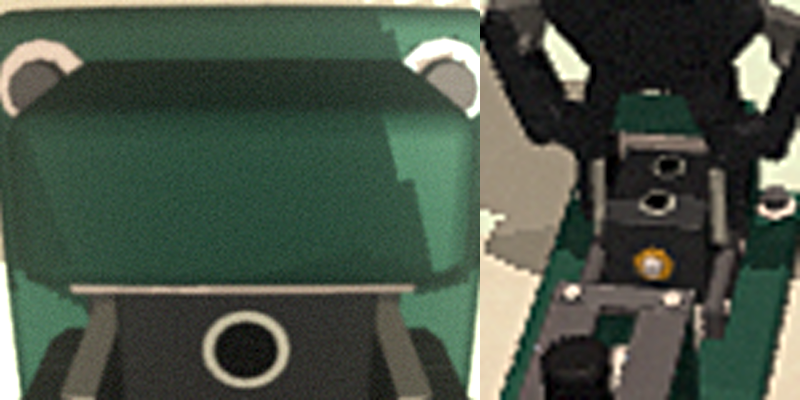

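The wrist crop shows the block's plain end right under the anvil's lip with no gap, and the side crop shows it level between the cheeks with the dowel facing the striker. Contact is firm at 11 N with no further motion. I relieve the push and release.

Request:
step_arm(commands=[[-1.5, 0, 0, 0, 0, 0, 255], [-2.5, 0, 0, 0, 0, 0, 255], [-2.5, 0, 0, 0, 0, 0, 140], [-2.5, 0, 0, 0, 0, 0, 80], [-2.5, 0, 0, 0, 0, 0, 50], [-2.5, 0, 0, 0, 0, 0, 50]])

```text
clock: 19.2
eef_pos: [543.2, -6.3, 52.1]
tool_rot: [-3.141, -0.001, 1.313]
force: [-0.6, -0.1, 0.1]
width: 68.6
```

```bash
python3 - <<'E'
from h import *
rep(); print(ctrl.read_state()["width"])
E
```

```text
t 19.20 px 88.1 py 0.6 z 52.1  Fx -0.2 Fy 0.6 Fz 0.1
68.61031705339666
```

Request:
step_arm(commands=[[0, 0, -15, 0, 0, 0, 50], [0, 0, -50, 0, 0, 0, 50], [0, 0, -90, 0, 0, 0, 50], [-60, 0, -120, 0, 0, 0, 50], [-110, 0, -120, 0, 0, 0, 50], [-110, 0, -120, 0, 0, 0, 50], [-110, 0, -120, 0, 0, 0, 50], [-110, 0, -120, 0, 0, 0, 50]])

```text
clock: 20.0
eef_pos: [515.0, -112.7, 172.0]
tool_rot: [-3.141, -0.001, 1.312]
force: [0.3, 0.3, 0.2]
width: 68.4
```

```bash
python3 - <<'E'
from h import *
rep(); im,i=shot("wrist","w9"); rep()
# edges along the centre column near anvil lip / block top; project model of seated block
for n,q in dict(lip=(110,0,64),blk_end=(110,0,54),hole1=(96,0,54),hole2=(74,0,54),blk_back=(60,0,54),dowel=(55,0,34)).items(): print(n,proj("wrist",P2W(PP,q),i).round(1))
g=im.astype(int).sum(2); c=int(round(proj("wrist",P2W(PP,(100,0,54)),i)[0]))
r0=int(proj("wrist",P2W(PP,(110,0,64)),i)[1])-8; r1=int(proj("wrist",P2W(PP,(45,0,14)),i)[1])+5
print("col",c,"rows",r0,[int(v) for v in g[r0:r1,c-1:c+2].mean(1)])
rr=int(proj("wrist",P2W(PP,(85,0,54)),i)[1]); print("row",rr,"cols from",c-50,[int(v) for v in g[rr-1:rr+2,c-50:c+51].mean(0)])
print("y edges",[proj("wrist",P2W(PP,(85,y,z)),i).round(1) for y,z in((20,54),(-20,54),(21.5,28),(-21.5,28))])
spots("wrist",["stop_block","dowel"])
E
```

```text
t 20.00 px -21.9 py 0.8 z 172.0  Fx 0.4 Fy -0.3 Fz 0.2
t 20.05 px -21.2 py 0.8 z 171.8  Fx 0.5 Fy 0.3 Fz -0.5
lip [283.2  34.5]
blk_end [283.2  37.9]
hole1 [283.2  56. ]
hole2 [283.2  85.3]
blk_back [283.2 104.2]
dowel [283.1 111.6]
col 283 rows 26 [208, 217, 207, 216, 213, 194, 170, 156, 133, 112, 270, 520, 454, 252, 151, 133, 141, 138, 139, 125, 154, 279, 383, 253, 103, 71, 83, 84, 85, 84, 86, 78, 87, 89, 73, 144, 324, 410, 307, 184, 171, 171, 161, 157, 162, 151, 158, 191, 191, 184, 201, 176, 267, 470, 532, 350, 133, 93, 102, 94, 110, 107, 102, 104, 107, 96, 79, 163, 391, 544, 454, 276, 209, 201, 213, 209, 196, 170, 105, 116, 235, 318, 364, 361, 363, 341, 297, 317, 361, 363, 392, 397, 402, 396, 394, 393, 399, 392, 394, 395, 393, 396]
row 70 cols from 233 [141, 142, 143, 141, 145, 139, 133, 138, 135, 145, 139, 137, 142, 111, 124, 133, 158, 165, 151, 147, 135, 119, 95, 97, 125, 135, 138, 124, 127, 126, 139, 130, 141, 130, 122, 132, 143, 133, 135, 131, 127, 128, 141, 135, 137, 136, 133, 134, 139, 137, 149, 184, 198, 195, 191, 203, 193, 192, 201, 196, 194, 189, 203, 196, 204, 205, 200, 207, 197, 192, 201, 199, 204, 202, 209, 197, 166, 144, 176, 208, 227, 249, 231, 214, 199, 176, 191, 205, 200, 207, 203, 208, 204, 212, 207, 205, 213, 210, 208, 212, 216]
y edges [array([255.5,  70.9]), array([310.9,  70.9]), array([256.2,  75.5]), array([309.9,  75.5])]
wrist stop_block [(0.96, 286, 71)]
wrist dowel [(0.19, 283, 265)]
```

The block is seated: block/anvil boundary at row ~39.4, back edge at ~104.5, sides at 255.5/310, all within 1 px of the seated model. Now the trigger.

```bash
python3 - <<'E'
from h import *
goto(*P2W(PP,(-112,0,120)),1.313); trig("s22")
E
```

```text
t 20.15 at [ 515.2 -111.8  171.7] rot [-3.140e+00 -1.000e-03  1.315e+00] F [ 0.9  0.2 -0.1] w 68.5 -> shift [-91.    0.7  51.6] turn [-0.07 -0.06  0.1 ]
trig [303.38 228.7 ] 109 top row 299
```

Request:
step_arm(commands=[[-50, 0.7, 0, 0, 0, 0, 255], [-91, 0.7, 10, 0, 0, 0, 255], [-91, 0.7, 30, 0, 0, 0, 255], [-91, 0.7, 51, 0, 0, 0, 255], [-91, 0.7, 51, 0, 0, 0, 255], [-91, 0.7, 51, 0, 0, 0, 255], [-91, 0.7, 51, 0, 0, 0, 255]])

```text
clock: 20.9
eef_pos: [493.1, -201.6, 122.0]
tool_rot: [3.14, 0.0, 1.313]
force: [0.2, -0.4, -0.2]
width: 0.0
```

```bash
python3 - <<'E'
from h import *
rep(); goto(*P2W(PP,(-112,0,103)),1.313)
E
```

```text
t 20.90 px -113.5 py -0.7 z 122.0  Fx -0.3 Fy -0.3 Fz -0.2
t 20.9 at [ 493.1 -201.6  122. ] rot [3.14  0.    1.313] F [ 0.2 -0.4 -0.2] w 0.0 -> shift [ 1.5 -0.7 19. ] turn [0.07 0.   0.01]
```

Request:
step_arm(commands=[[1.5, -0.7, 8, 0, 0, 0, 255], [1.5, -0.7, 16, 0, 0, 0, 255], [1.5, -0.7, 21, 0, 0, 0, 255], [1.5, -0.7, 23, 0, 0, 0, 255], [1.5, -0.7, 25, 0, 0, 0, 255], [1.5, -0.7, 25, 0, 0, 0, 255]])

```text
clock: 21.5
eef_pos: [491.8, -200.2, 96.1]
tool_rot: [-3.141, -0.0, 1.312]
force: [-1.0, 2.2, 2.0]
width: 0.4
```

```bash
python3 - <<'E'
from h import *
rep(); shot("side","s23"); spots("side",["knob_top"])
E
```

```text
t 21.50 px -112.5 py 0.9 z 96.1  Fx 1.9 Fy 1.5 Fz 2.0
side knob_top [(0.37, 245, 269)]
```

Request:
step_arm(commands=[[0, 0, 1, 0, 0, 0, 255], [0, 0, 2, 0, 0, 0, 255], [0, 0, 2, 0, 0, 0, 255]])

```text
clock: 21.9
eef_pos: [491.9, -200.2, 94.1]
tool_rot: [-3.141, -0.0, 1.312]
force: [0.9, 1.0, 1.4]
width: -0.1
```

```bash
python3 - <<'E'
from h import *
rep(); shot("side","s24"); spots("side",["knob_top"])
E
```

```text
t 21.90 px -112.5 py 0.9 z 94.1  Fx 1.2 Fy -0.6 Fz 1.4
side knob_top [(0.53, 348, 206)]
```

The force fell off and the knob seems to be forward already. I lift and check.

Request:
step_arm(commands=[[0, 0, -10, 0, 0, 0, 255], [0, 0, -50, 0, 0, 0, 255], [0, 0, -90, 0, 0, 0, 255], [0, 0, -90, 0, 0, 0, 255]])

```text
clock: 22.4
eef_pos: [494.8, -202.6, 189.5]
tool_rot: [3.131, 0.002, 1.311]
force: [0.6, -0.1, 0.3]
width: -0.4
```

```bash
python3 - <<'E'
from h import *
rep(); trig("s25"); spots("side",["knob_top","dowel"]); shot("wrist","w10"); spots("wrist",["knob_top","stop_block"])
A={n:cv2.imread(f"pics/{n}.png").astype(int) for n in("side0","s18","s23","s25")}
for nm,(x,y) in {"rest":(240,262),"cocked":proj("side",P2W(PP,(-69,0,90))).round().astype(int)}.items():
    print(nm,x,y,{n:int(a[y-3:y+4,x-3:x+4].sum(2).mean()) for n,a in A.items()})
E
```

```text
t 22.40 px -114.0 py -2.6 z 189.5  Fx 0.1 Fy -0.6 Fz 0.3
trig [303.46 228.7 ] 109 top row 299
side knob_top [(0.61, 238, 271)]
side dowel []
wrist knob_top [(0.58, 281, 91)]
wrist stop_block [(0.53, 282, 89), (0.52, 287, 0)]
rest 240 262 {'side0': 50, 's18': 168, 's23': 58, 's25': 51}
cocked 234 278 {'side0': 139, 's18': 64, 's23': 52, 's25': 112}
```

```bash
python3 - <<'E'
from h import *
rep(); im,i=shot("wrist","w11"); shot("side","s26"); rep()
# side: knob template shift rest->now
a=cv2.imread("pics/side0.png"); b=cv2.imread("pics/s26.png")
x,y=proj("side",P2W(PP,(-20,0,88))).round().astype(int); T=a[y-12:y+13,x-11:x+12]; W=b[y-22:y+33,x-21:x+22]
up=lambda m:cv2.resize(m,None,fx=6,fy=6,interpolation=cv2.INTER_CUBIC)
M=cv2.matchTemplate(up(W),up(T),cv2.TM_CCOEFF_NORMED); _,v,_,l=cv2.minMaxLoc(M); print("shift px",(l[0]/6-10),(l[1]/6-10),"score",round(v,3))
print("model px/mm", (proj("side",P2W(PP,(-30,0,88)))-proj("side",P2W(PP,(-20,0,88))))/10)
g=im.astype(int).sum(2)
for d in (0,2,7): print("draw",d,"knob top edges rows",[round(proj("wrist",P2W(PP,(-20-d+e,0,96)),i)[1],1) for e in(12,-12)],"nose",proj("wrist",P2W(PP,(62-d,0,40.5)),i).round(1))
c=int(round(proj("wrist",P2W(PP,(-20,0,96)),i)[0])); print("blkback",proj("wrist",P2W(PP,(60,0,54)),i).round(1),"col",c)
for cc in(c,c+4): print([int(v) for v in g[0:150,cc-1:cc+2].mean(1)])
# block vs s21? bystanders
t0=cv2.imread("pics/top0.png").astype(int); shot("top","t26"); t1=cv2.imread("pics/t26.png").astype(int)
for n,(X,Y) in dict(bottle=(281,147),cards=(199,169),weight=(346,153)).items(): print(n,int(abs(t1-t0)[Y-12:Y+13,X-14:X+15].sum(2).mean()))
spots("top",["oil_bottle","card_pack","weight"])
E
```

```text
t 22.70 px -112.5 py 1.6 z 183.3  Fx 0.0 Fy -1.2 Fz -1.2
t 22.80 px -112.6 py 1.3 z 183.3  Fx 0.5 Fy 0.2 Fz 0.1
shift px -0.16666666666666607 1.166666666666666 score 0.568
model px/mm [-0.1128451   0.35793116]
draw 0 knob top edges rows [np.float64(67.0), np.float64(104.1)] nose [284.2  -2.9]
draw 2 knob top edges rows [np.float64(70.1), np.float64(107.2)] nose [284.2  -0.8]
draw 7 knob top edges rows [np.float64(77.8), np.float64(115.0)] nose [284.2   4.6]
blkback [284.3  -6.6] col 285
[311, 414, 485, 496, 480, 486, 486, 492, 488, 490, 488, 499, 493, 496, 493, 495, 490, 494, 493, 492, 499, 504, 496, 498, 494, 497, 495, 496, 493, 502, 499, 506, 502, 499, 504, 505, 503, 501, 505, 503, 495, 426, 358, 333, 343, 349, 340, 297, 281, 211, 152, 153, 156, 156, 154, 165, 158, 161, 152, 167, 156, 153, 166, 131, 111, 223, 397, 420, 383, 360, 362, 323, 185, 74, 64, 70, 82, 94, 86, 90, 92, 83, 81, 80, 98, 86, 87, 89, 83, 90, 91, 72, 86, 80, 85, 89, 86, 85, 72, 86, 71, 94, 83, 85, 65, 71, 56, 52, 75, 183, 295, 338, 345, 351, 371, 379, 389, 396, 385, 393, 383, 387, 389, 379, 391, 382, 386, 381, 393
[... 259 characters left out ...]
96, 397, 394, 397, 392, 391, 396, 393, 393, 391, 390, 369, 339, 339, 347, 342, 341, 345, 326, 263, 189, 174, 159, 164, 149, 163, 164, 160, 149, 152, 166, 176, 191, 155, 122, 175, 307, 315, 256, 287, 305, 307, 253, 128, 79, 77, 74, 76, 91, 97, 79, 95, 88, 86, 85, 80, 86, 82, 83, 92, 92, 109, 118, 109, 106, 106, 93, 106, 110, 121, 122, 111, 105, 86, 72, 69, 65, 90, 257, 442, 473, 486, 496, 467, 406, 377, 376, 380, 380, 373, 375, 372, 368, 379, 372, 378, 374, 372, 373, 376, 369, 373, 373, 374, 372, 369, 375, 381, 363, 372, 371, 369, 373, 372, 371, 367, 367, 368, 371, 364]
bottle 23
cards 27
weight 27
top oil_bottle [(0.74, 281, 148)]
top card_pack [(0.9, 198, 169)]
top weight [(0.57, 348, 151)]
```

The knob is at draw ≈2–3 mm: flush would be 2 and undriven 7. The bystanders have not moved. I take one closer wrist reading over the nose and block.

Request:
step_arm(commands=[[50, 1, 0, 0, 0, 0, 255], [83, 1, 20, 0, 0, 0, 255], [83, 1, 40, 0, 0, 0, 255], [83, 1, 40, 0, 0, 0, 255], [83, 1, 40, 0, 0, 0, 255], [83, 1, 40, 0, 0, 0, 255], [83, 1, 40, 0, 0, 0, 255]])

```text
clock: 23.7
eef_pos: [514.5, -121.6, 145.2]
tool_rot: [3.14, 0.0, 1.31]
force: [-0.3, 0.4, 0.5]
width: 0.1
```

```bash
python3 - <<'E'
from h import *
rep(); im,i=shot("wrist","w12"); rep(); g=im.astype(int).sum(2)
for n,q in dict(lip=(110,0,64),blk_end=(110,0,54),blk_back_top=(60,0,54),blk_back_34=(60,0,36),nose60=(60,0,40.5),nose55=(55,0,40.5),house=(12,0,62),house34=(12,0,40)).items(): print(n,proj("wrist",P2W(PP,q),i).round(1))
u=proj("wrist",P2W(PP,(60,0,40)),i); c=int(round(u[0])); r=int(u[1])
print("nose edges cols",[proj("wrist",P2W(PP,(55,y,34)),i).round(1)[0] for y in(6.5,4,-4,-6.5)])
for cc in(c-5,c-2,c+1): print(cc,r-30,[int(v) for v in g[r-30:r+25,cc-1:cc+2].mean(1)])
print("lip rows 0..", [int(v) for v in g[0:45,c-12:c-7].mean(1)])
for rr in range(r-8,r+12,2): print(rr,[int(v) for v in g[rr,c-16:c+17]])
E
```

```text
t 23.70 px -30.7 py -1.0 z 145.2  Fx 0.3 Fy 0.4 Fz 0.5
t 23.75 px -30.4 py -0.9 z 145.1  Fx -0.3 Fy -0.3 Fz 0.9
lip [279.6  10.9]
blk_end [279.7  15.7]
blk_back_top [279.8  88.9]
blk_back_34 [280.   91.1]
nose60 [279.9  90.6]
nose55 [280.   97.8]
house [280.  163.8]
house34 [280.1 159.4]
nose edges cols [np.float64(270.7), np.float64(274.3), np.float64(285.7), np.float64(289.3)]
275 60 [161, 283, 398, 399, 264, 129, 77, 77, 85, 87, 90, 80, 89, 76, 99, 178, 311, 420, 402, 250, 142, 140, 144, 149, 143, 145, 141, 148, 123, 101, 75, 126, 251, 307, 339, 354, 360, 356, 351, 350, 348, 363, 356, 351, 358, 361, 356, 366, 360, 357, 357, 358, 364, 357, 368]
278 60 [264, 426, 384, 223, 95, 73, 86, 89, 82, 83, 94, 95, 91, 93, 90, 73, 129, 284, 419, 409, 225, 146, 146, 151, 143, 149, 140, 147, 123, 91, 87, 133, 268, 361, 401, 413, 414, 415, 410, 415, 414, 407, 410, 409, 410, 415, 409, 416, 413, 413, 407, 407, 416, 415, 408]
281 60 [251, 416, 390, 228, 96, 85, 85, 85, 94, 98, 90, 85, 89, 93, 93, 77, 127, 276, 422, 408, 235, 148, 143, 158, 189, 190, 185, 176, 147, 105, 81, 180, 327, 404, 431, 437, 4
[... 1279 characters left out ...]
89, 78, 86, 82, 88, 73]
94 [223, 202, 228, 214, 226, 218, 219, 262, 274, 306, 309, 348, 361, 380, 412, 413, 396, 416, 483, 524, 508, 468, 415, 335, 311, 376, 408, 410, 417, 399, 397, 404, 405]
96 [365, 354, 369, 378, 374, 344, 265, 265, 303, 323, 335, 364, 383, 403, 418, 422, 429, 478, 535, 540, 519, 486, 442, 385, 413, 556, 580, 573, 578, 571, 580, 594, 593]
98 [381, 411, 395, 396, 376, 362, 286, 274, 283, 317, 330, 351, 373, 380, 410, 442, 515, 575, 569, 540, 523, 491, 439, 367, 415, 545, 574, 564, 577, 594, 588, 591, 599]
100 [417, 410, 416, 435, 434, 407, 294, 255, 292, 320, 331, 360, 355, 386, 414, 444, 491, 548, 570, 538, 535, 488, 423, 372, 409, 544, 570, 581, 575, 580, 593, 596, 615]
```

The nose shows at its full 13 mm width right up to the block's back edge (row ~91), with no narrow dowel between them, so the dowel is flush. The block still meets the anvil, and the gripper is clear. I hand the job in.

```bash
python3 -c "
from h import *
rep(); print(ctrl.finish_job()); rep()"
```

```text
t 23.75 px -30.4 py -0.9 z 145.1  Fx -0.3 Fy -0.3 Fz 0.9
the job is handed in; nothing more can be done
None
the job is handed in; nothing more can be done
```

The job is handed in at about 24 s of the 66 s allowed; `finish_job` gave no verdict, so success rests on my own checks below.

**What I did:**
1. I pushed the knob back with closed fingers until the trigger popped up, at about 50 mm draw. No buffer force showed, so I let go and the knob stayed back.
2. I gripped the dark grey block, not one of the purple ones, and lowered it between the cheeks with no contact force. It met the anvil at about 11 N, well under the 45 N limit, and I released it.
3. I pressed the trigger with closed fingers, and the striker fired.

**Last checks:**
- **Striker:** it is forward, at about 2–3 mm draw where flush should read 2.
- **Dowel:** the nose touches the block across its full width, so the dowel reads as flush.
- **Block:** its edges match the seated position against the anvil to within about 1 mm.
- **Oil bottle, card pack and weight:** not moved in the top view.
- **Gripper:** clear of everything, with no force on it.

**Disagreements:**
- The knob alone measured 3.3 mm draw from both the wrist and side views, and the side match was weak (score 0.57). I trusted the close nose-and-block reading over it.
- The block met the anvil about 2.6 mm before I had predicted. The close picture showed no gap, so I took it as fully home.
- The image fit put the block's underside 4 mm lower in the grip than it really was. I used the height at the grasp instead, and the floor contact confirmed it.

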